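# Put the dough cutters away in their tray

### The job

Clear up after the baking: put the large round cutter, the square cutter, the four-blade strip cutter and the sugar shaker back into the wooden tray, each standing fully down in the insert made for it, the strip cutter with its blades between the fins of the finned guard. The small round cutter and the two-blade strip cutter look alike but do not belong to the set: leave them where they are.

Things in the scene. Friction and masses are not known exactly. Their poses are not given: they have to be found in the camera images.
- round_cutter: Large round steel dough cutter: open ring, 66 mm outer diameter, 30 mm tall. Dark wooden grip bar along x over its middle, 14 (y) x 56 (x) x 22 mm, centre 61 mm above the origin, free below down to 34 mm but for two thin posts. Origin: centre of underside, z up. About 0.12 kg.
- square_cutter: Square steel dough cutter: open frame, 60 x 60 mm (sides along x and y), 30 mm tall. Dark wooden grip bar along x over its middle, 14 (y) x 56 (x) x 22 mm, centre 61 mm above the origin, free below down to 34 mm but for two thin posts. Origin: centre of underside, z up. About 0.12 kg.
- strip_cutter: Four-blade strip cutter: four upright steel blades along x, 64 mm long, 4 mm thick, 30 mm tall, at y = -33, -11, 11, 33 mm, joined by two cross bars at x = -20 and 20 mm. Dark wooden grip bar along x over its middle, 14 (y) x 56 (x) x 22 mm, centre 61 mm above the origin, free below down to 34 mm but for two thin posts. Origin: centre of underside, z up. About 0.12 kg.
- shaker: Sugar shaker, standing: round body of 44 mm diameter up to 66 mm, then a grey cap of 34 mm diameter; 90 mm tall, 0.1 kg. Origin: centre of underside, z up.
- small_round_cutter: Look-alike that does not belong: small round dough cutter, a ring of only 44 mm diameter, 30 mm tall. Dark wooden grip bar along x over its middle, 14 (y) x 56 (x) x 22 mm, centre 61 mm above the origin, free below down to 34 mm but for two thin posts. Origin: centre of underside, z up. About 0.12 kg.
- narrow_strip_cutter: Look-alike that does not belong: narrow strip cutter with only two blades, at y = -14 and 14 mm, 32 mm wide in all. Dark wooden grip bar along x over its middle, 14 (y) x 56 (x) x 22 mm, centre 61 mm above the origin, free below down to 34 mm but for two thin posts. Origin: centre of underside, z up. About 0.12 kg.
- round_pocket: Pale wooden insert, 106 x 106 x 28 mm, fixed in one quarter of the shallow wooden tray (230 x 230 mm, 30 mm rim), with a large round well, 82 mm diameter, 22 mm deep (floor 6 mm above the origin), in its middle: home of the large round cutter. Origin: centre of its underside, 6 mm above the worktop; x, y parallel to its sides, z up.
- square_pocket: Pale wooden insert, 106 x 106 x 28 mm, fixed in one quarter of the shallow wooden tray (230 x 230 mm, 30 mm rim), with a square well, 76 x 76 mm, 22 mm deep (floor 6 mm above the origin), in its middle: home of the square cutter, sides parallel. Origin: centre of its underside, 6 mm above the worktop; x, y parallel to its sides, z up.
- shaker_pocket: Pale wooden insert, 106 x 106 x 28 mm, fixed in one quarter of the shallow wooden tray (230 x 230 mm, 30 mm rim), with a small round well, 60 mm diameter, 22 mm deep (floor 6 mm above the origin), in its middle: home of the shaker. Origin: centre of its underside, 6 mm above the worktop; x, y parallel to its sides, z up.
- blade_guard: Pale wooden insert, 106 x 106 x 28 mm, fixed in one quarter of the shallow wooden tray (230 x 230 mm, 30 mm rim), the finned guard, home of the strip cutter: five fins along x, 4 mm thick, 22 mm tall, at y = -44, -22, 0, 22, 44 mm, leave four gaps, 18 mm wide, 84 mm long; floor 6 mm above the origin. Origin: centre of its underside, 6 mm above the worktop; x, y parallel to its sides, z up.

How it is judged:
By the outcome, as a careful person would: the job done as asked, in the order asked, and still so for the second after the job is handed in, with the robot touching nothing.
It also fails if it takes over 115 s, if anything falls off the work surface, if the arm or the gripper's body presses on something with over 40 N, if the wrist force passes 120 N, or if a joint passes its speed limit or range.

### The arm

A 6-joint arm with a two-finger parallel gripper is mounted at the origin on a cart in front of the work surface, level with it; the furniture and walls round the work are solid. World frame = base frame: x ahead of the robot, y to its left, z up, the work surface at z = 0. Lengths are in mm, angles in rad, forces in N, time in s.
With the tool pointing down it reaches from about 275 to 750 mm from the base axis. Payload 10.2 kg.
Tool frame: the origin (TCP) lies at the very end of the fingers, on their centre line; the grasp point (between the pads) lies 19 mm behind it; z points along the fingers, y is the line along which they close (so a half turn about z gives the same grasp; the last joint's range is limited). The gripper opens to 85 mm and grips with 20 to 120 N. Pads are 22 mm wide; open, the fingers measure 114 mm over their backs; the gripper's body (76 mm by 85 mm) begins 54 mm behind the grasp point. The pads swing forward as they close: fully open they stand 13 mm farther back than shut.
Start: joints at [-1.402, 0.313, 1.498, -0, 1.331, -0.223], TCP at [200.461, -485.228, 231.294] pointing down, gripper open.
Joint ranges: [-2.94, 2.94], [-0.97, 2.17], [0.19, 2.56], [-1.23, 4.37], [0.02, 3.11], [-2.88, 2.88]. Speed limits (rad/s): [2.39, 2.39, 3.01, 3.14, 3.14, 3.14].

### API

Orientations are given as a unit quaternion [w, x, y, z].
In Python, from rig import telemetry, optics, ctrl gives the robot as it stands.
- The arm moves only by the tool servo_tool, never from a script. Its argument "deltas" is a list of rows, each a list of 3 entries, a list of its own where there are three numbers: the shift along the tool's x, y, z in units of 20 cm (1.0 is 20 cm), then the turn, a rotation vector about the tool's x, y, z in units of 90 degrees (1.0 is 90 degrees), then the opening, from 0 (shut) to 1 (fully open). A call has 1 to 8 rows; each row shifts and turns the commanded pose from where the row before left it, along the tool's axes as they then stand; what a row does not reach is not made up. A row lasts 1/10 s, in which the tool goes at most 50 mm and 8.59 degrees, less where a joint would pass 70% of its speed; a pose out of reach is approached as far as the arm can. A call with a number of a shift or a turn outside -1 to 1 is refused whole. A call with a gripper value outside its range is refused whole. The fingers move at their own pace and stop on an object; "squeeze" is the grip in N (left out, the last holds). Time passes only in rows, so rows that do not move let the fingers close. It gives the time, the measured TCP pose, the force, the opening and the grip force at its end, in the units of the state.
- telemetry.sense(): the state, without advancing time (a new reading comes with each control period).
- optics.capture(name): name is "scene" or "top"; returns the picture (400x640x3 uint8, blue, green, red); there is no depth.
- optics.camera_model(name): a dict with "vfov" (degrees; the focal length in pixels is half the picture's height over the tangent of half this angle, whatever the lens; pixels are square), "cx", "cy" (the principal point, pixels), "dist" ([k1, k2, p1, p2, k3] as OpenCV has them; the pictures are not rectified), "R" (3x3) and "t" (3): a world point X has camera coordinates R X + t. Camera axes: x right, y down, z forward; pixel columns grow to the right and rows downward; lengths in mm; the calibration is good to about 2 mm. A picture is of the moment at which its call begins. camera_model takes no time and is no camera call.
- ctrl.finish_job(): hands the job in; it is judged then, once.
The state is a dict: "time_s": time; "joints": joint angles; "dq": joint speeds; "tau": joint torques, N m; "eef_pos": TCP position; "ee_rot": TCP orientation; "force": force on the tool from outside, world axes, zero at the start; "wrist_torque": the same for the moment, N m; "grip_width": opening from 0.0 (shut) to 1.0 (fully open); "grip_force": force on a finger pad.
Only numpy, scipy, OpenCV 4.12 (cv2) and the standard library are available. Lean on these libraries where they do the work, as an engineer would, in place of code of your own. Each camera call takes 0.05 s, during which the arm holds its last target. There are 200 camera calls.

## Working session

There is one attempt and no reset: what is moved stays moved. The work goes in short steps, Python scripts to look and compute and a tool call to move; the robot and the scene stay as the last step left them, time stands still between calls to the robot, and variables do not carry over. Pictures are saved under pics/ and viewed, at most 14 in all, crops included, and the job is handed in when it is done.

Besides the shell and the picture viewer there is one more tool, called after "Emit:" in YAML: its name, and indented under it one key for each argument. servo_tool: Moves the arm, as the interface text tells. Its arguments: {"type":"object","properties":{"deltas":{"type":"array"},"squeeze":{"type":"number"}},"required":["deltas"]}

```bash
mkdir -p pics; ls
python3 - <<'E'
from rig import telemetry, optics, ctrl
import cv2, numpy as np
for n in("scene","top"):
    im=optics.capture(n); cv2.imwrite(f"pics/{n}0.png",im)
    m=optics.camera_model(n); print(n,{k:(np.round(v,3).tolist()) for k,v in m.items()})
print(telemetry.sense())
E
```

```text
pics
scene {'vfov': 43.543, 'cx': 322.375, 'cy': 204.535, 'dist': [-0.053, 0.0, 0.0, 0.0, 0.0], 'R': [[-0.869, -0.495, -0.002], [-0.3, 0.53, -0.793], [0.394, -0.688, -0.609]], 't': [476.997, 166.66, 1041.623]}
top {'vfov': 48.022, 'cx': 320.733, 'cy': 201.277, 'dist': [-0.09, 0.0, 0.0, 0.0, 0.0], 'R': [[0.011, -1.0, -0.015], [-0.989, -0.009, -0.145], [0.145, 0.017, -0.989]], 't': [41.041, 541.345, 1025.115]}
{'time_s': 0.1, 'joints': array([-1.40238953e+00,  3.13361523e-01,  1.49834141e+00, -1.04925202e-05,
        1.33099937e+00, -2.23417154e-01]), 'dq': array([-2.51915951e-04, -1.39546752e-05, -2.76926385e-03, -1.46340529e-04,
        1.34560986e-03,  1.05067708e-03]), 'tau': array([ 2.09346152e-03, -4.12897396e+01, -2.60144895e+01, -1.90224905e-04,
        3.00288841e-03, -6.28741773e-06]), 'eef_pos': array([ 200.4237634 , -484.99530647,  230.81636318]), 'ee_rot': array([-5.54751443e-04,  9.80870158e-01,  1.94662339e-01,  1.01650067e-05]), 'force': array([-0.79547597,  0.16089375,  0.36551213]), 'wrist_torque': array([-0.03536292, -0.01083557, -0.0014916 ]), 'grip_force': 0.0, 'grip_width': 0.9970657914162956}
```

View pics/scene0.png

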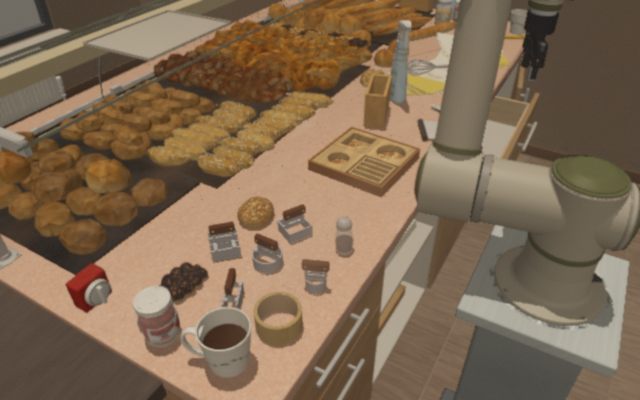

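View pics/top0.png

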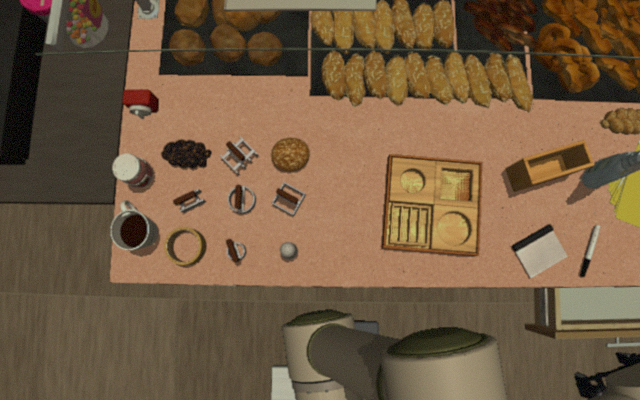

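The scene view shows cutters around (225-350, 205-300) and the tray at (365,158). In the top view: four-blade strip cutter (239,154), large round (241,198), square (289,198), shaker (289,250), look-alikes (189,200) and (235,249). The tray has the small round well at (413,180), square well (457,184), fins (408,226) and big round well (455,228).

```bash
cat > h.py <<'E'
import numpy as np, cv2
from rig import telemetry, optics, ctrl
def K(n):
    m=optics.camera_model(n); f=200/np.tan(np.radians(m["vfov"]/2))
    return np.array([[f,0,m["cx"]],[0,f,m["cy"]],[0,0,1.]]),np.array(m["dist"],float),np.array(m["R"]),np.array(m["t"],float)
def ray(n,px):
    k,d,R,t=K(n); p=cv2.undistortPoints(np.array(px,float).reshape(-1,1,2),k,d).reshape(-1,2)
    D=np.c_[p,np.ones(len(p))]@R; return -R.T@t, D/np.linalg.norm(D,axis=1)[:,None]
def onz(n,px,z):
    C,D=ray(n,px); return C+D*((z-C[2])/D[:,2])[:,None]
def proj(n,X):
    k,d,R,t=K(n); return cv2.projectPoints(np.array(X,float).reshape(-1,3),cv2.Rodrigues(R)[0],t,k,d)[0].reshape(-1,2)
def tri(p1,p2,n1="top",n2="scene"):
    C1,a=ray(n1,p1); C2,b=ray(n2,p2); out=[]
    for u,v in zip(a,b):
        s=np.linalg.lstsq(np.c_[u,-v],C2-C1,rcond=None)[0]
        A,B=C1+s[0]*u,C2+s[1]*v; out.append(np.r_[(A+B)/2,np.linalg.norm(A-B)])
    return np.array(out)
E
python3 - <<'E'
from h import *
T=cv2.imread("pics/top0.png"); S=cv2.imread("pics/scene0.png")
cv2.imwrite("pics/tc.png",cv2.resize(T[130:270,165:325],None,fx=4,fy=4,interpolation=cv2.INTER_CUBIC))
cv2.imwrite("pics/sc.png",cv2.resize(S[195:315,200:360],None,fx=4.9,fy=4.9,interpolation=cv2.INTER_CUBIC))
def bars(I,roi,n):
    x0,y0,x1,y1=roi; h=cv2.cvtColor(I[y0:y1,x0:x1],cv2.COLOR_BGR2HSV)
    B=I[y0:y1,x0:x1].astype(int)
    m=((B[...,2]<125)&(B[...,2]-B[...,0]>25)&(h[...,1]>110)).astype(np.uint8)
    k,l,st,c=cv2.connectedComponentsWithStats(m)
    for i in range(1,k):
        if st[i,4]>25:
            ys,xs=np.where(l==i); r=cv2.minAreaRect(np.c_[xs+x0,ys+y0].astype(np.float32))
            print(n,st[i,4],(c[i]+[x0,y0]).round(1),np.round(cv2.boxPoints(r),1).tolist(), onz(n,[c[i]+[x0,y0]],72).round(0).tolist())
bars(T,(165,130,325,270),"top"); bars(S,(200,195,360,315),"scene")
E
```

```text
top 652 [289.5 156.5] [[271.0, 138.0], [309.0, 138.0], [309.0, 172.0], [271.0, 172.0]] [[641.0, 120.0, 72.0]]
top 29 [200.6 145. ] [[193.0, 141.0], [197.5, 136.89999389648438], [207.3000030517578, 147.8000030517578], [202.8000030517578, 151.89999389648438]] [[668.0, 332.0, 72.0]]
top 116 [234.3 150.3] [[224.89999389648438, 143.8000030517578], [229.3000030517578, 140.0], [243.60000610351562, 156.6999969482422], [239.1999969482422, 160.39999389648438]] [[656.0, 251.0, 72.0]]
top 29 [197.3 167.2] [[189.0, 167.0], [206.0, 163.0], [206.89999389648438, 166.6999969482422], [189.89999389648438, 170.6999969482422]] [[615.0, 337.0, 72.0]]
top 132 [237.4 196.4] [[234.0, 185.0], [240.0, 185.0], [240.0, 208.0], [234.0, 208.0]] [[546.0, 239.0, 72.0]]
top 125 [286.9 195.4] [[275.0, 191.6999969482422], [277.8999938964844, 186.6999969482422], [298.3999938964844, 198.39999389648438], [295.5, 203.39999389648438]] [[549.0, 124.0, 72.0]]
top 148 [183.7 197.8] [[172.0, 200.0], [192.39999389648438, 189.8000030517578], [195.60000610351562, 196.1999969482422], [175.1999969482422, 206.39999389648438]] [[542.0
[... 1334 characters left out ...]
, 257.0, 72.0]]
scene 195 [265.5 241.5] [[253.0, 240.89999389648438], [256.20001220703125, 233.10000610351562], [278.0, 242.1999969482422], [274.79998779296875, 250.0]] [[545.0, 247.0, 72.0]]
scene 168 [316.4 264.5] [[302.20001220703125, 267.8999938964844], [303.20001220703125, 259.3999938964844], [328.5, 262.20001220703125], [327.6000061035156, 270.70001220703125]] [[418.0, 253.0, 72.0]]
scene 171 [229.8 280.9] [[223.1999969482422, 292.1000061035156], [229.3000030517578, 267.79998779296875], [236.60000610351562, 269.6000061035156], [230.5, 293.8999938964844]] [[539.0, 374.0, 72.0]]
scene 50 [357.  308.3] [[353.0, 301.0], [359.0, 301.0], [359.0, 313.0], [353.0, 313.0]] [[298.0, 314.0, 72.0]]
```

View pics/tc.png

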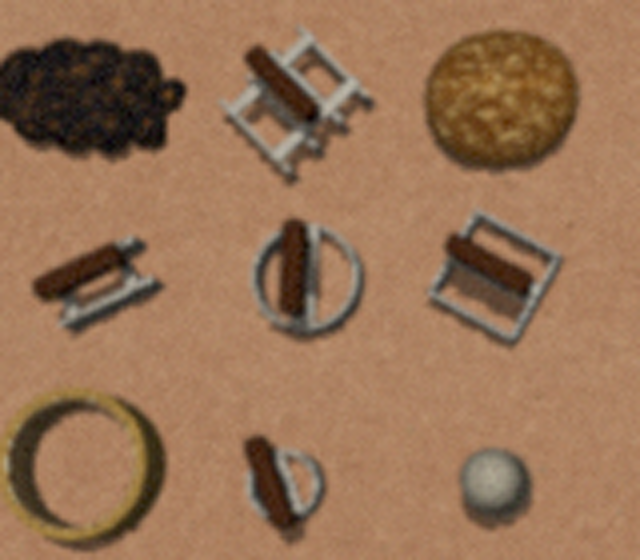

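View pics/sc.png

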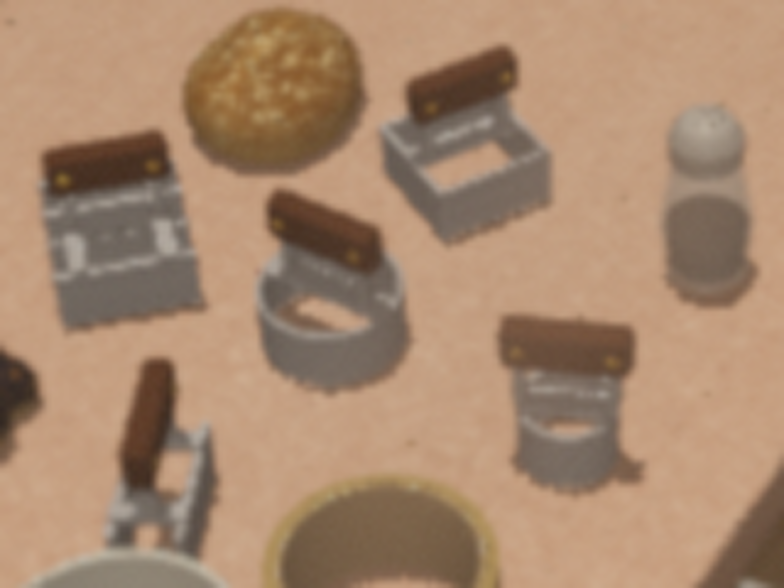

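The top crop shows the bars cleanly: strip bar at crop (283,85), round (295,268), square (490,265), shaker cap (493,483). The scene crop has the shaker cap at (707,140) and the bars at (105,160), (325,230) and (463,83). Next I triangulate these and look at the tray.

Run:
```python
from h import *
T=cv2.imread("pics/top0.png"); S=cv2.imread("pics/scene0.png")
cv2.imwrite("pics/tt.png",cv2.resize(T[145:265,370:495],None,fx=4.8,fy=4.8,interpolation=cv2.INTER_CUBIC))
cv2.imwrite("pics/st.png",cv2.resize(S[120:200,300:430],None,fx=6,fy=6,interpolation=cv2.INTER_CUBIC))
# bar ends along mid-line of dark blob: round, square, strip ; from crops (top 4x@165,130 ; scene 4.9x@200,195)
def blob(I,c,n,lo=None):
    B=I.astype(int); m=((B[...,2]<130)&(B[...,2]-B[...,0]>20)&(B[...,1]*1.55<B[...,2])).astype(np.uint8)
    k,l,st,ct=cv2.connectedComponentsWithStats(m)
    i=l[c[1],c[0]]; ys,xs=np.where(l==i); P=np.c_[xs,ys].astype(float); ce=P.mean(0)
    v=np.linalg.svd(P-ce,full_matrices=False)[2][0]; s=(P-ce)@v
    r=cv2.minAreaRect(P.astype(np.float32)); return i,len(P),ce,np.array(r[0]),v,ce+v*(s.min()-.5),ce+v*(s.max()+.5)
for nm,a,b in(("round",(238,197),(265,242)),("square",(287,196),(294,212)),("strip",(234,150),(221,227))):
    A=blob(T,a,"top");Bq=blob(S,b,"scene")
    X=tri([A[2],A[3]],[Bq[2],Bq[3]])
    e=onz("top",[A[5],A[6]],70); d=e[1]-e[0]
    es=onz("scene",[Bq[5],Bq[6]],64); ds=es[1]-es[0]
    an=lambda d:np.degrees(np.arctan2(d[1],d[0]))%180
    print(nm,A[1],Bq[1],X.round(1).tolist(),"len",np.linalg.norm(d).round(1),np.linalg.norm(ds).round(1),"ang",an(d).round(1),an(ds).round(1),"mid70",e.mean(0).round(1))
print("shaker",tri([[288.2,250.7]],[[344.3,223.6]]).round(1))
```

```text
round 110 251209 [[486.8, 198.8, 181.3, 88.0], [488.8, 199.2, 184.8, 85.1]] len 54.2 1527.2 ang 0.7 29.9 mid70 [547.2 238.6  70. ]
square 105 251209 [[518.4, 111.1, 104.5, 53.5], [520.2, 111.4, 108.5, 49.2]] len 54.8 1527.2 ang 61.4 29.9 mid70 [549.1 124.8  70. ]
strip 93 251209 [[535.8, 194.8, 187.4, 178.7], [537.2, 194.9, 190.2, 174.0]] len 56.3 1527.2 ang 45.2 29.9 mid70 [655.8 249.9  70. ]
shaker [[424.1 118.9  77.    4.4]]
```

View pics/tt.png

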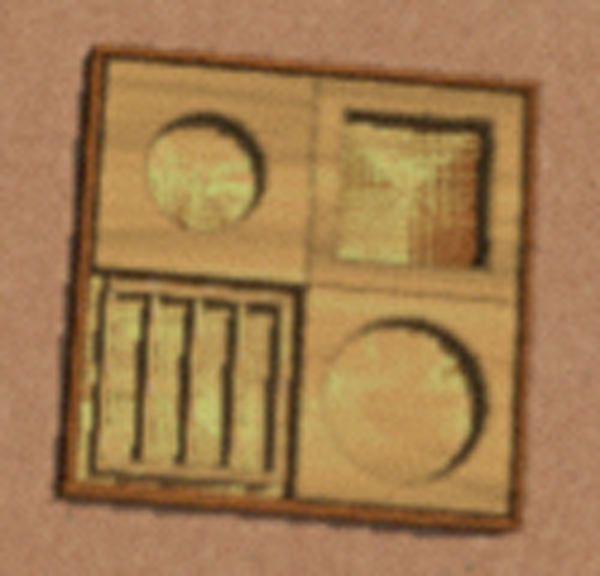

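View pics/st.png

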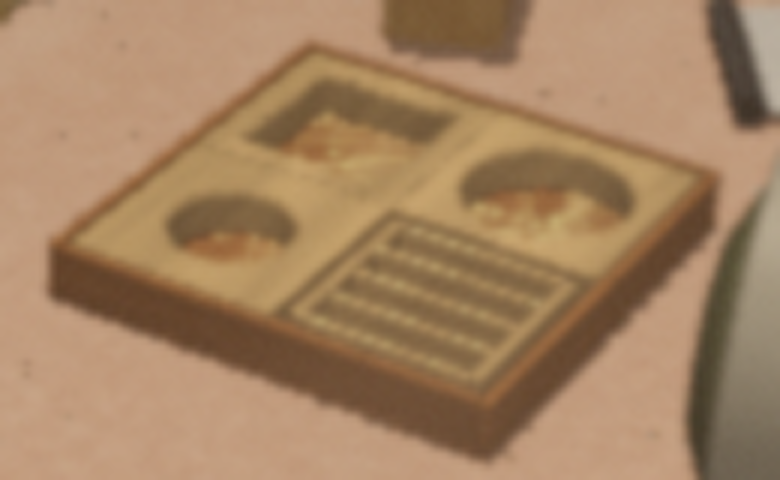

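The tray crops show the rim corners. In the top crop they are TL(95,48), TR(535,87), BR(516,526), BL(62,493). In the scene crop the same corners are left(55,245), top(312,43), right(716,178) and bottom(488,403). The fins run along the tray's vertical in the top view.

Run:
```python
from h import *
tt=lambda p:np.array(p,float)/4.8+[370-.4,145-.4]
st=lambda p:np.array(p,float)/6+[300-.4,120-.4]
A=tt([[95,48],[535,87],[516,526],[62,493]]);B=st([[55,245],[312,43],[716,178],[488,403]])
X=tri(A,B); print(X.round(1)); print("centre",X.mean(0).round(1),"sides",np.linalg.norm(np.roll(X,-1,0)-X,axis=1).round(1))
for Z in (30,36):
  P=onz("top",A,Z);Q=onz("scene",B,Z)
  for nm,W in(("top",P),("scene",Q)):
    a=[np.degrees(np.arctan2(*(d[1::-1]))) for d in (W[0]-W[3],W[1]-W[2])]; b=[np.degrees(np.arctan2(-d[0],d[1])) for d in (W[0]-W[1],W[3]-W[2])]
    print(Z,nm,W.mean(0).round(1),"sides",np.linalg.norm(np.roll(W,-1,0)-W,axis=1).round(1),"ang",np.round(a+b,1))
# well centres seen (edges at z=34), seam cross
pts=tt([[207,172],[416,190],[405,402],[193,387],[308,285]])
print("top wells@34\n",onz("top",pts,34).round(1))
ps=st([[232,230],[352,122],[546,193],[438,305],[410,218]]) if 0 else st([[232,230],[548,195]])
print("scene wells@34\n",onz("scene",ps,34).round(1))
t=[[237.4,196.4],[286.9,195.4],[234.3,150.3]];s=[[265.5,241.5],[293.8,211.7],[221.3,227.6]]
print("bars\n",tri(t,s).round(1)); print(onz("top",t,70).round(1),onz("scene",s,64).round(1))
for nm,p,c in(("tray",[480,-150,30],0),):print(proj("top",[p]),proj("scene",[p]))
```

```text
[[ 658.4 -118.5   32.9    1.2]
 [ 640.9 -341.8   34.6    2.3]
 [ 419.4 -324.8   31.2    1. ]
 [ 434.6  -99.3   35.5    2.2]]
centre [ 538.3 -221.1   33.6    1.7] sides [223.9 222.2 226.  224.6]
30 top [ 538.1 -222.2   30. ] sides [225.3 222.8 225.5 225.5] ang [-4.8 -4.7 -4.5 -3.8]
30 scene [ 541.5 -226.    30. ] sides [227.3 226.5 221.  223.5] ang [-4.1 -5.7 -4.  -4.7]
36 top [ 537.2 -220.8   36. ] sides [224.1 221.5 224.2 224.2] ang [-4.8 -4.7 -4.5 -3.8]
36 scene [ 537.6 -217.1   36. ] sides [225.5 224.6 219.2 221.7] ang [-4.1 -5.7 -4.  -4.7]
top wells@34
 [[ 594.3 -174.    34. ]
 [ 586.2 -279.3   34. ]
 [ 479.6 -270.4   34. ]
 [ 486.3 -165.1   34. ]
 [ 537.6 -223.4   34. ]]
scene wells@34
 [[ 594.4 -167.6   34. ]
 [ 481.  -266.9   34. ]]
bars
 [[547.9 241.   65.7   2.2]
 [551.1 125.2  64.6   1.5]
 [657.6 252.3  66.6   0.8]]
[[546.2 239.5  70. ]
 [549.5 124.3  70. ]
 [656.3 251.4  70. ]] [[550.2 239.8  64. ]
 [552.3 124.7  64. ]
 [660.2 250.1  64. ]]
[[403.22878645 227.97965004]] [[373.40072664 173.82057875]]
```

Emit:
servo_tool:
  deltas:
    - [[0,0,0],[0,0,0.08],0.5]
    - [[0,0,0],[0,0,0.08],0.5]
    - [[0,0,0],[0,0,0.08],0.5]
    - [[0.1,-0.2,0],[0,0,0],0.5]
    - [[0.1,-0.2,0],[0,0,0],0.5]
    - [[0.1,-0.2,0],[0,0,0],0.5]
    - [[0.1,-0.2,0],[0,0,0],0.5]
    - [[0.1,-0.2,0],[0,0,0],0.5]

```text
time_s: 0.9
eef_pos: [297.8, -282.0, 231.1]
ee_rot: [-0.0, 1.0, 0.007, -0.0]
force: [0.5, -0.8, 0.7]
grip_width: 0.503
grip_force: 0.0
```

```bash
cat >> h.py <<'E'
def go(x,y,z,yaw):
    """turn to make (units about tool z), then shift along the tool axes after that turn (units)"""
    s=telemetry.sense(); q=s["ee_rot"]; p=s["eef_pos"]
    now=2*np.degrees(np.arctan2(q[2],q[1])); turn=(now-yaw+180)%360-180
    a=np.radians(yaw); d=np.array([x,y,z])-p
    print("at",p.round(1),"yaw",round(now,1),"q",s["joints"].round(2),"F",s["force"].round(1),"grip",round(s["grip_width"],3),round(s["grip_force"],1),"t",round(s["time_s"],1))
    print("turn",round(turn/90,3),"shift",round((d[0]*np.cos(a)+d[1]*np.sin(a))/200,3),round((d[0]*np.sin(a)-d[1]*np.cos(a))/200,3),round(-d[2]/200,3))
E
python3 -c "
from h import *
go(548,240,42,.7)"
```

```text
at [ 297.8 -282.   231.1] yaw 0.8 q [-1.05  0.06  1.81  0.    1.28  0.51] F [ 0.5 -0.8  0.7] grip 0.503 0.0 t 0.9
turn 0.001 shift 1.283 -2.594 0.946
```

Emit:
servo_tool:
  deltas:
    - [[0.08,-0.165,0],[0,0,0],0.5]
    - [[0.08,-0.165,0],[0,0,0],0.5]
    - [[0.08,-0.165,0],[0,0,0],0.5]
    - [[0.08,-0.165,0],[0,0,0],0.5]
    - [[0.08,-0.165,0],[0,0,0],0.5]
    - [[0.08,-0.165,0],[0,0,0],0.5]
    - [[0.08,-0.165,0],[0,0,0],0.5]
    - [[0.08,-0.165,0],[0,0,0],0.5]

```text
time_s: 1.7
eef_pos: [421.8, -16.3, 231.2]
ee_rot: [-0.0, 1.0, 0.007, -0.0]
force: [0.1, -0.2, 0.1]
grip_width: 0.499
grip_force: 0.0
```

Emit:
servo_tool:
  deltas:
    - [[0.08,-0.16,0],[0,0,0],0.5]
    - [[0.08,-0.16,0],[0,0,0],0.5]
    - [[0.08,-0.16,0],[0,0,0],0.5]
    - [[0.08,-0.16,0],[0,0,0],0.5]
    - [[0.08,-0.16,0],[0,0,0],0.5]
    - [[0.08,-0.16,0],[0,0,0],0.5]
    - [[0.08,-0.16,0],[0,0,0],0.5]
    - [[0.08,-0.16,0],[0,0,0],0.5]

```text
time_s: 2.5
eef_pos: [546.0, 241.4, 230.8]
ee_rot: [0.0, 1.0, 0.007, -0.0]
force: [1.1, -0.1, -0.3]
grip_width: 0.501
grip_force: 0.0
```

```bash
python3 -c "
from h import *
go(548,240,42,.7)"
```

```text
at [546.  241.4 230.8] yaw 0.9 q [ 0.22  0.47  1.27 -0.    1.4   1.78] F [ 1.1 -0.1 -0.3] grip 0.501 0.0 t 2.5
turn 0.002 shift 0.01 0.007 0.944
```

Emit:
servo_tool:
  deltas:
    - [[0.01,0.005,0.15],[0,0,0],0.5]
    - [[0,0,0.15],[0,0,0],0.5]
    - [[0,0,0.15],[0,0,0],0.5]
    - [[0,0,0.15],[0,0,0],0.5]
    - [[0,0,0.15],[0,0,0],0.5]
    - [[0,0,0.1],[0,0,0],0.5]
    - [[0,0,0.06],[0,0,0],0.5]
    - [[0,0,0.03],[0,0,0],0.5]

```text
time_s: 3.3
eef_pos: [547.4, 238.9, 42.3]
ee_rot: [0.0, 1.0, 0.007, -0.001]
force: [-0.6, -0.8, 0.8]
grip_width: 0.5
grip_force: 0.0
```

Emit:
servo_tool:
  deltas:
    - [[0,0,0],[0,0,0],0.3]
    - [[0,0,0],[0,0,0],0.2]
    - [[0,0,0],[0,0,0],0.05]
    - [[0,0,0],[0,0,0],0.05]
    - [[0,0,0],[0,0,0],0.05]
    - [[0,0,0],[0,0,0],0.05]
  squeeze: 50

```text
time_s: 3.9
eef_pos: [548.3, 239.2, 44.3]
ee_rot: [-0.0, 1.0, 0.007, 0.001]
force: [-0.3, 0.2, 6.2]
grip_width: 0.154
grip_force: 52.1
```

Emit:
servo_tool:
  deltas:
    - [[0,0,-0.05],[0,0,0],0.05]
    - [[0,0,-0.1],[0,0,0],0.05]
    - [[0,0,-0.15],[0,0,0],0.05]
    - [[0,0,-0.15],[0,0,0],0.05]
    - [[0,0,-0.15],[0,0,0],0.05]
    - [[0,0,0],[0,0,0],0.05]

```text
time_s: 4.5
eef_pos: [549.3, 239.4, 168.0]
ee_rot: [-0.001, 1.0, 0.007, 0.004]
force: [0.4, -1.0, -1.6]
grip_width: 0.151
grip_force: 51.0
```

Run:
```python
from h import *
go(480,-270.5,140,-4.5)
T=optics.capture("top"); S=optics.capture("scene")
cv2.imwrite("pics/g1.png",np.hstack([cv2.resize(T[120:270,160:330],(520,459)),cv2.resize(S[170:310,200:300],(280,392))[:392].copy() if 0 else cv2.resize(S[170:310,200:285],(279,459))]))
```

```text
at [549.3 239.4 168. ] yaw 0.9 q [ 0.22  0.52  1.36 -0.    1.25  1.77] F [ 0.4 -1.  -1.6] grip 0.151 51.0 t 4.5
turn 0.06 shift -0.146 2.569 0.14
```

View pics/g1.png

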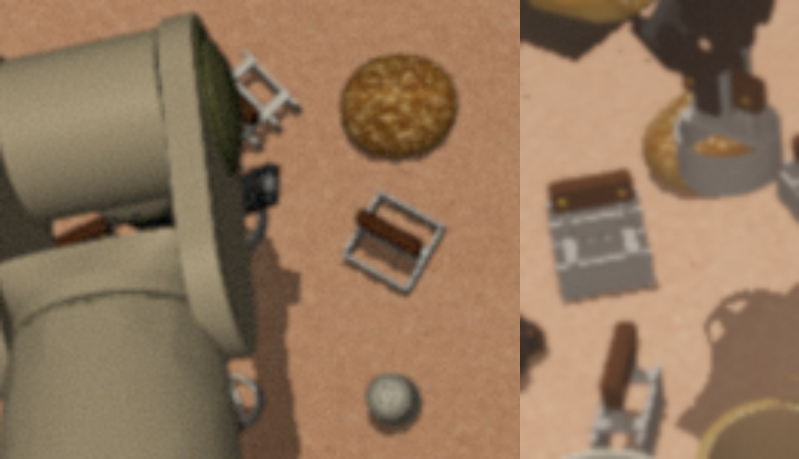

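The large round cutter is gripped and hangs level. Carrying it to the round well.

Emit:
servo_tool:
  deltas:
    - [[0,0,0],[0,0,0.06],0.05]
    - [[-0.01,0.1,0],[0,0,0],0.05]
    - [[-0.01,0.2,0],[0,0,0],0.05]
    - [[-0.01,0.2,0],[0,0,0],0.05]
    - [[-0.01,0.2,0],[0,0,0],0.05]
    - [[-0.01,0.2,0],[0,0,0],0.05]
    - [[-0.01,0.2,0],[0,0,0],0.05]
    - [[-0.01,0.2,0],[0,0,0],0.05]

```text
time_s: 5.4
eef_pos: [512.0, -20.4, 161.9]
ee_rot: [-0.0, 0.999, -0.04, -0.001]
force: [1.1, -0.2, -1.1]
grip_width: 0.154
grip_force: 50.9
```

Emit:
servo_tool:
  deltas:
    - [[-0.01,0.2,0],[0,0,0],0.05]
    - [[-0.01,0.2,0],[0,0,0],0.05]
    - [[-0.01,0.2,0],[0,0,0],0.05]
    - [[-0.01,0.2,0],[0,0,0],0.05]
    - [[-0.01,0.2,0],[0,0,0],0.05]
    - [[-0.015,0.15,0],[0,0,0],0.05]
    - [[-0.01,0.1,0],[0,0,0],0.05]
    - [[0,0,0],[0,0,0],0.05]

```text
time_s: 6.2
eef_pos: [477.2, -268.8, 161.7]
ee_rot: [-0.001, 0.999, -0.041, -0.001]
force: [-0.2, -0.2, -1.2]
grip_width: 0.155
grip_force: 50.9
```

Run:
```python
from h import *
go(480,-270.5,54,-4.5)
T=optics.capture("top"); S=optics.capture("scene")
cv2.imwrite("pics/g2.png",np.hstack([cv2.resize(T[140:260,360:500],(467,400)),cv2.resize(S[90:210,340:440],(333,400))]))
```

```text
at [ 477.2 -268.8  161.7] yaw -4.7 q [-0.73  0.43  1.53 -0.    1.19  0.93] F [-0.2 -0.2 -1.2] grip 0.155 50.9 t 6.2
turn -0.002 shift 0.014 0.007 0.538
```

View pics/g2.png

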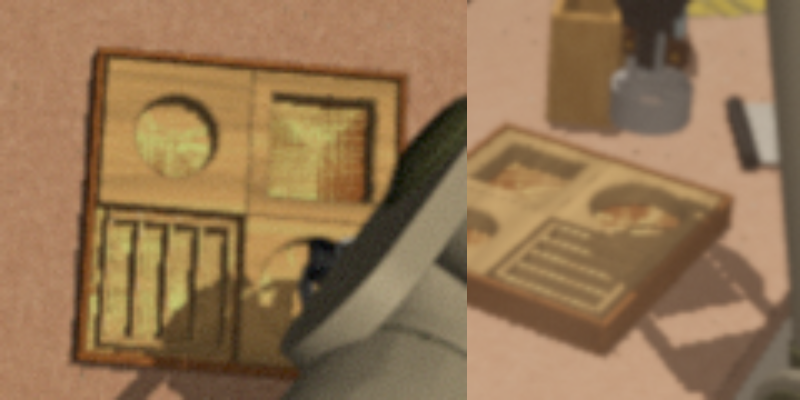

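The ring hangs above the round well. In the scene view its centre is near pixel (395.6,120). I compare that with the expected projection, then lower.

Run:
```python
from h import *
print(proj("scene",[[477.2,-268.8,161.7-43],[477.2,-268.8,161.7-13]]), onz("scene",[[395.6,120]],134))
a=np.linspace(0,6.28,60)
for z in (119,149):
  P=proj("scene",np.c_[477.2+33*np.cos(a),-268.8+33*np.sin(a),0*a+z]); print(P.min(0).round(1),P.max(0).round(1))
```

```text
[[395.02799152 125.1720545 ]
 [395.97782834 115.13564473]] [[ 477.1815143  -269.37121959  134.        ]]
[382.7 119.3] [407.4 131.1]
[383.5 109.3] [408.5 120.9]
```

Emit:
servo_tool:
  deltas:
    - [[0.012,0.006,0.1],[0,0,0],0.05]
    - [[0,0,0.1],[0,0,0],0.05]
    - [[0,0,0.06],[0,0,0],0.05]
    - [[0,0,0.05],[0,0,0],0.05]
    - [[0,0,0],[0,0,0],0.05]

```text
time_s: 6.8
eef_pos: [480.4, -267.7, 100.2]
ee_rot: [-0.001, 0.999, -0.039, -0.001]
force: [-0.7, -0.3, -1.2]
grip_width: 0.154
grip_force: 51.0
```

Emit:
servo_tool:
  deltas:
    - [[0,0.012,0.05],[0,0,0],0.05]
    - [[0,0,0.06],[0,0,0],0.05]
    - [[0,0,0.05],[0,0,0],0.05]
    - [[0,0,0.04],[0,0,0],0.05]
    - [[0,0,0.02],[0,0,0],0.05]
    - [[0,0,0],[0,0,0],0.05]

```text
time_s: 7.4
eef_pos: [480.3, -270.7, 56.7]
ee_rot: [-0.0, 0.999, -0.04, -0.0]
force: [-0.4, 0.9, -1.4]
grip_width: 0.154
grip_force: 51.0
```

Emit:
servo_tool:
  deltas:
    - [[0,0,0.01],[0,0,0],0.05]
    - [[0,0,0.01],[0,0,0],0.05]
    - [[0,0,0],[0,0,0],0.05]

```text
time_s: 7.7
eef_pos: [480.5, -270.8, 53.2]
ee_rot: [-0.0, 0.999, -0.04, -0.0]
force: [-0.4, 0.0, -1.7]
grip_width: 0.155
grip_force: 51.0
```

Emit:
servo_tool:
  deltas:
    - [[0,0,0.01],[0,0,0],0.05]
    - [[0,0,0.01],[0,0,0],0.05]
    - [[0,0,0],[0,0,0],0.05]

```text
time_s: 8.0
eef_pos: [480.6, -271.0, 50.3]
ee_rot: [0.0, 0.999, -0.04, 0.0]
force: [-3.8, 2.5, 9.8]
grip_width: 0.155
grip_force: 52.5
```

Emit:
servo_tool:
  deltas:
    - [[0,0,-0.005],[0,0,0],0.2]
    - [[0,0,0],[0,0,0],0.35]
    - [[0,0,0],[0,0,0],0.45]
    - [[0,0,0],[0,0,0],0.45]
    - [[0,0,-0.1],[0,0,0],0.45]
    - [[0,0,-0.15],[0,0,0],0.45]
    - [[0,0,-0.15],[0,0,0],0.45]
    - [[0,0,-0.15],[0,0,0],0.45]

```text
time_s: 8.8
eef_pos: [480.4, -270.8, 161.4]
ee_rot: [-0.0, 0.999, -0.04, -0.0]
force: [-0.5, -0.5, -0.0]
grip_width: 0.452
grip_force: 0.0
```

Run:
```python
from h import *
go(551,125,42,61.4)
```

```text
at [ 480.4 -270.8  161.4] yaw -4.6 q [-0.73  0.43  1.52  0.    1.19  0.92] F [-0.5 -0.5 -0. ] grip 0.452 0.0 t 8.8
turn -0.733 shift 1.906 -0.637 0.597
```

Emit:
servo_tool:
  deltas:
    - [[0,0,0],[0,0,-0.09],0.45]
    - [[0,0,0],[0,0,-0.09],0.45]
    - [[0,0,0],[0,0,-0.09],0.45]
    - [[0,0,0],[0,0,-0.09],0.45]
    - [[0,0,0],[0,0,-0.09],0.45]
    - [[0,0,0],[0,0,-0.09],0.45]
    - [[0,0,0],[0,0,-0.09],0.45]
    - [[0,0,0],[0,0,-0.09],0.45]

```text
time_s: 9.6
eef_pos: [480.5, -270.8, 160.2]
ee_rot: [-0.0, 0.863, 0.504, -0.0]
force: [0.5, -0.2, -0.1]
grip_width: 0.449
grip_force: 0.0
```

Emit:
servo_tool:
  deltas:
    - [[0.19,-0.063,0],[0,0,0],0.45]
    - [[0.19,-0.063,0],[0,0,0],0.45]
    - [[0.19,-0.063,0],[0,0,0],0.45]
    - [[0.19,-0.063,0],[0,0,0],0.45]
    - [[0.19,-0.063,0],[0,0,0],0.45]
    - [[0.19,-0.063,0],[0,0,0],0.45]
    - [[0.19,-0.063,0],[0,0,0],0.45]
    - [[0.19,-0.063,0],[0,0,0],0.45]

```text
time_s: 10.4
eef_pos: [543.9, 44.7, 160.3]
ee_rot: [0.0, 0.865, 0.502, 0.0]
force: [1.0, -0.3, -0.3]
grip_width: 0.448
grip_force: 0.0
```

Run:
```python
from h import *
go(551,125,42,60.5)
```

```text
at [543.9  44.7 160.3] yaw 60.2 q [-0.13  0.42  1.54 -0.    1.18  0.39] F [ 1.  -0.3 -0.3] grip 0.448 0.0 t 10.4
turn -0.003 shift 0.367 -0.167 0.591
```

Emit:
servo_tool:
  deltas:
    - [[0.19,-0.085,0],[0,0,0],0.45]
    - [[0.17,-0.08,0],[0,0,0],0.45]
    - [[0,0,0.1],[0,0,0],0.45]
    - [[0,0,0],[0,0,0],0.45]
    - [[0,0,0],[0,0,0],0.45]

```text
time_s: 10.9
eef_pos: [550.9, 121.6, 140.4]
ee_rot: [-0.0, 0.865, 0.502, -0.0]
force: [0.6, -0.1, -0.2]
grip_width: 0.451
grip_force: 0.0
```

Run:
```python
from h import *
go(551,125,41,60.5)
```

```text
at [550.9 121.6 140.4] yaw 60.2 q [ 0.01  0.48  1.5  -0.    1.16  0.53] F [ 0.6 -0.1 -0.2] grip 0.451 0.0 t 10.9
turn -0.003 shift 0.015 -0.008 0.497
```

Emit:
servo_tool:
  deltas:
    - [[0.015,-0.008,0.1],[0,0,0],0.45]
    - [[0,0,0.14],[0,0,0],0.45]
    - [[0,0,0.12],[0,0,0],0.45]
    - [[0,0,0.1],[0,0,0],0.45]
    - [[0,0,0.04],[0,0,0],0.45]
    - [[0,0,0],[0,0,0],0.45]

```text
time_s: 11.5
eef_pos: [551.1, 124.7, 40.3]
ee_rot: [-0.0, 0.865, 0.501, -0.0]
force: [-0.3, -0.6, 1.1]
grip_width: 0.448
grip_force: 0.0
```

Emit:
servo_tool:
  deltas:
    - [[0,0,0],[0,0,0],0.3]
    - [[0,0,0],[0,0,0],0.2]
    - [[0,0,0],[0,0,0],0.05]
    - [[0,0,0],[0,0,0],0.05]
    - [[0,0,0],[0,0,0],0.05]
    - [[0,0,0],[0,0,0],0.05]

```text
time_s: 12.1
eef_pos: [551.7, 125.3, 41.5]
ee_rot: [0.001, 0.865, 0.502, 0.001]
force: [-1.2, -0.5, 6.8]
grip_width: 0.153
grip_force: 50.7
```

Emit:
servo_tool:
  deltas:
    - [[0,0,-0.05],[0,0,0],0.05]
    - [[0,0,-0.1],[0,0,0],0.05]
    - [[0,0,-0.15],[0,0,0],0.05]
    - [[0,0,-0.15],[0,0,0],0.05]
    - [[0,0,-0.15],[0,0,0],0.05]
    - [[0,0,0],[0,0,0],0.05]

```text
time_s: 12.7
eef_pos: [552.6, 125.5, 164.9]
ee_rot: [0.002, 0.865, 0.502, 0.003]
force: [0.6, -0.3, -1.9]
grip_width: 0.155
grip_force: 49.8
```

Run:
```python
from h import *
go(587,-279.5,140,85.5)
```

```text
at [552.6 125.5 164.9] yaw 60.3 q [0.02 0.46 1.47 0.   1.21 0.54] F [ 0.6 -0.3 -1.9] grip 0.155 49.8 t 12.7
turn -0.28 shift -2.005 0.33 0.125
```

Emit:
servo_tool:
  deltas:
    - [[0,0,0],[0,0,-0.093],0.05]
    - [[0,0,0],[0,0,-0.093],0.05]
    - [[0,0,0],[0,0,-0.093],0.05]
    - [[-0.1,0.02,0],[0,0,0],0.05]
    - [[-0.18,0.03,0],[0,0,0],0.05]
    - [[-0.18,0.03,0],[0,0,0],0.05]
    - [[-0.18,0.03,0],[0,0,0],0.05]
    - [[-0.18,0.03,0],[0,0,0],0.05]

```text
time_s: 13.5
eef_pos: [565.3, -41.7, 160.0]
ee_rot: [-0.0, 0.735, 0.678, -0.0]
force: [0.4, 0.0, -0.3]
grip_width: 0.156
grip_force: 49.7
```

Emit:
servo_tool:
  deltas:
    - [[-0.18,0.03,0],[0,0,0],0.05]
    - [[-0.18,0.03,0],[0,0,0],0.05]
    - [[-0.18,0.03,0],[0,0,0],0.05]
    - [[-0.18,0.03,0],[0,0,0],0.05]
    - [[-0.18,0.03,0],[0,0,0],0.05]
    - [[-0.18,0.03,0],[0,0,0],0.05]
    - [[-0.1,0.01,0],[0,0,0],0.05]
    - [[0,0,0],[0,0,0],0.05]

```text
time_s: 14.3
eef_pos: [583.7, -281.0, 159.3]
ee_rot: [-0.0, 0.736, 0.677, -0.0]
force: [0.1, 0.6, -0.5]
grip_width: 0.159
grip_force: 49.7
```

Run:
```python
from h import *
go(587,-279.5,100,85.5)
T=optics.capture("top"); S=optics.capture("scene")
cv2.imwrite("pics/g3.png",np.hstack([cv2.resize(T[140:260,370:490],(400,400)),cv2.resize(S[80:200,300:420],(400,400))]))
p=telemetry.sense()["eef_pos"]; 
for z in(-41,-11):
  a=np.radians(85.5+45+90*np.arange(4)); print(((proj("scene",np.c_[p[0]+42.4*np.cos(a),p[1]+42.4*np.sin(a),0*a+p[2]+z])-[300,80])*3.333+[400,0]).round(0).tolist())
```

```text
at [ 583.7 -281.   159.3] yaw 85.2 q [-0.63  0.64  1.18 -0.    1.32 -0.54] F [ 0.1  0.6 -0.5] grip 0.159 49.7 t 14.3
turn -0.003 shift 0.009 0.016 0.297
[[616.0, 139.0], [652.0, 111.0], [590.0, 93.0], [553.0, 120.0]]
[[617.0, 106.0], [654.0, 78.0], [592.0, 60.0], [554.0, 87.0]]
```

View pics/g3.png

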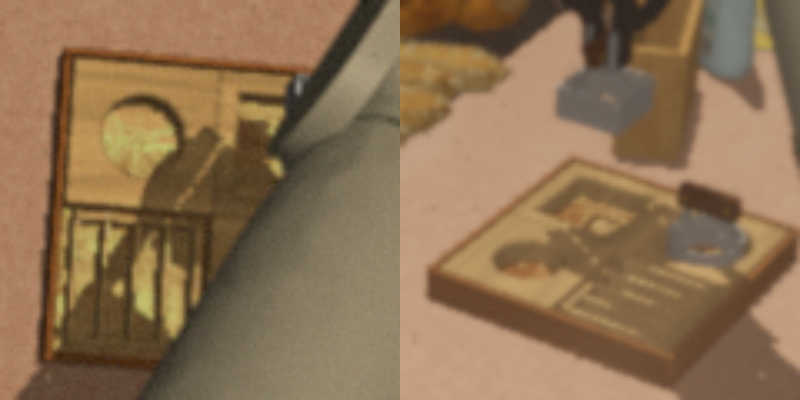

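The square frame hangs where computed, within about 1 px (corners near (557,118), (612,135), (653,105) in the picture). The round cutter sits sunk in its well. Lowering.

Emit:
servo_tool:
  deltas:
    - [[0.01,0.016,0.1],[0,0,0],0.05]
    - [[0,0,0.12],[0,0,0],0.05]
    - [[0,0,0.08],[0,0,0],0.05]
    - [[0,0,0.06],[0,0,0],0.05]
    - [[0,0,0.06],[0,0,0],0.05]
    - [[0,0,0.05],[0,0,0],0.05]
    - [[0,0,0.03],[0,0,0],0.05]
    - [[0,0,0],[0,0,0],0.05]

```text
time_s: 15.2
eef_pos: [587.6, -276.7, 59.6]
ee_rot: [-0.001, 0.735, 0.678, -0.0]
force: [0.6, -0.7, -0.4]
grip_width: 0.156
grip_force: 49.7
```

Emit:
servo_tool:
  deltas:
    - [[0,0,0.01],[0,0,0],0.05]
    - [[0,0,0.01],[0,0,0],0.05]
    - [[0,0,0],[0,0,0],0.05]

```text
time_s: 15.5
eef_pos: [587.8, -277.0, 56.3]
ee_rot: [0.0, 0.735, 0.678, 0.0]
force: [0.7, 0.8, -0.7]
grip_width: 0.155
grip_force: 49.7
```

Emit:
servo_tool:
  deltas:
    - [[-0.01,0,0.01],[0,0,0],0.05]
    - [[0,0,0.01],[0,0,0],0.05]
    - [[0,0,0],[0,0,0],0.05]

```text
time_s: 15.8
eef_pos: [587.5, -278.9, 52.0]
ee_rot: [-0.0, 0.735, 0.678, -0.0]
force: [-0.3, 0.1, -1.3]
grip_width: 0.156
grip_force: 49.7
```

Emit:
servo_tool:
  deltas:
    - [[0,0,0.01],[0,0,0],0.05]
    - [[0,0,0],[0,0,0],0.05]

```text
time_s: 16.0
eef_pos: [587.5, -278.9, 50.0]
ee_rot: [-0.0, 0.735, 0.678, -0.0]
force: [0.0, 0.3, -1.2]
grip_width: 0.159
grip_force: 49.7
```

Emit:
servo_tool:
  deltas:
    - [[0,0,0.01],[0,0,0],0.05]
    - [[0,0,0],[0,0,0],0.05]

```text
time_s: 16.2
eef_pos: [587.5, -278.8, 48.0]
ee_rot: [-0.0, 0.735, 0.678, -0.0]
force: [-0.1, 0.0, -0.6]
grip_width: 0.155
grip_force: 49.7
```

Emit:
servo_tool:
  deltas:
    - [[0,0,0.01],[0,0,0],0.05]
    - [[0,0,0],[0,0,0],0.05]

```text
time_s: 16.4
eef_pos: [587.8, -279.0, 47.5]
ee_rot: [0.0, 0.735, 0.678, -0.0]
force: [-3.3, 1.2, 8.0]
grip_width: 0.155
grip_force: 50.9
```

Emit:
servo_tool:
  deltas:
    - [[0,0,-0.005],[0,0,0],0.2]
    - [[0,0,0],[0,0,0],0.35]
    - [[0,0,0],[0,0,0],0.45]
    - [[0,0,0],[0,0,0],0.45]
    - [[0,0,-0.1],[0,0,0],0.45]
    - [[0,0,-0.15],[0,0,0],0.45]
    - [[0,0,-0.15],[0,0,0],0.45]
    - [[0,0,-0.15],[0,0,0],0.45]

```text
time_s: 17.2
eef_pos: [587.5, -278.9, 158.4]
ee_rot: [-0.0, 0.735, 0.678, -0.0]
force: [-0.2, -0.1, -0.4]
grip_width: 0.446
grip_force: 0.0
```

Run:
```python
from h import *
go(658,251.5,41,43)
# angle of strip body from the first top picture: bright steel mask edges via bar threshold midline, two thresholds
T=cv2.imread("pics/top0.png").astype(int)
for th in (100,110,120,130):
    m=((T[...,2]<th)&(T[...,2]-T[...,0]>20)&(T[...,1]*1.4<T[...,2])).astype(np.uint8); m[:138]=0;m[165:]=0;m[:,:222]=0;m[:,250:]=0
    k,l,st,c=cv2.connectedComponentsWithStats(m); i=1+st[1:,4].argmax(); ys,xs=np.where(l==i)
    W=onz("top",np.c_[xs,ys].astype(float),70)[:,:2]; v=np.linalg.svd(W-W.mean(0),full_matrices=False)[2][0]; print(th,len(xs),W.mean(0).round(1),np.degrees(np.arctan2(v[1],v[0]))%180)
```

```text
at [ 587.5 -278.9  158.4] yaw 85.4 q [-0.62  0.65  1.18  0.    1.32 -0.54] F [-0.2 -0.1 -0.4] grip 0.446 0.0 t 17.2
turn 0.471 shift 2.066 -1.699 0.587
100 107 [655.6 250.2] 44.0536377146027
110 108 [655.7 250.4] 44.33071317662154
120 110 [656.1 250.7] 43.97266033045315
130 110 [656.1 250.7] 43.97266033045315
```

Emit:
servo_tool:
  deltas:
    - [[0,0,0],[0,0,0.092],0.45]
    - [[0,0,0],[0,0,0.092],0.45]
    - [[0,0,0],[0,0,0.092],0.45]
    - [[0,0,0],[0,0,0.092],0.45]
    - [[0,0,0],[0,0,0.092],0.45]
    - [[0.15,-0.13,0],[0,0,0],0.45]
    - [[0.15,-0.13,0],[0,0,0],0.45]
    - [[0.15,-0.13,0],[0,0,0],0.45]

```text
time_s: 18.0
eef_pos: [598.1, -159.1, 157.1]
ee_rot: [-0.0, 0.927, 0.374, -0.0]
force: [0.8, 0.1, -1.1]
grip_width: 0.451
grip_force: 0.0
```

Emit:
servo_tool:
  deltas:
    - [[0.15,-0.13,0],[0,0,0],0.45]
    - [[0.15,-0.13,0],[0,0,0],0.45]
    - [[0.15,-0.13,0],[0,0,0],0.45]
    - [[0.15,-0.13,0],[0,0,0],0.45]
    - [[0.15,-0.13,0],[0,0,0],0.45]
    - [[0.15,-0.13,0],[0,0,0],0.45]
    - [[0.15,-0.13,0],[0,0,0],0.45]
    - [[0.15,-0.13,0],[0,0,0],0.45]

```text
time_s: 18.8
eef_pos: [626.6, 157.7, 157.3]
ee_rot: [0.0, 0.927, 0.374, 0.0]
force: [0.4, -0.2, 0.6]
grip_width: 0.453
grip_force: 0.0
```

Run:
```python
from h import *
go(657.5,251.5,41,44)
```

```text
at [626.6 157.7 157.3] yaw 44.0 q [ 0.07  0.64  1.19 -0.    1.31  0.87] F [ 0.4 -0.2  0.6] grip 0.453 0.0 t 18.8
turn -0.0 shift 0.437 -0.23 0.581
```

Emit:
servo_tool:
  deltas:
    - [[0.15,-0.08,0],[0,0,0],0.45]
    - [[0.15,-0.08,0],[0,0,0],0.45]
    - [[0.13,-0.07,0],[0,0,0],0.45]
    - [[0,0,0.1],[0,0,0],0.45]
    - [[0,0,0],[0,0,0],0.45]

```text
time_s: 19.3
eef_pos: [655.4, 249.3, 134.2]
ee_rot: [-0.0, 0.927, 0.375, -0.003]
force: [0.0, -0.4, -0.8]
grip_width: 0.449
grip_force: 0.0
```

Run:
```python
from h import *
go(657.5,251.5,41,44)
```

```text
at [655.4 249.3 134.2] yaw 44.0 q [ 0.2   0.79  0.99 -0.    1.37  1.  ] F [ 0.  -0.4 -0.8] grip 0.449 0.0 t 19.3
turn 0.0 shift 0.015 -0.001 0.466
```

Emit:
servo_tool:
  deltas:
    - [[0.015,0,0.1],[0,0,0],0.45]
    - [[0,0,0.12],[0,0,0],0.45]
    - [[0,0,0.12],[0,0,0],0.45]
    - [[0,0,0.09],[0,0,0],0.45]
    - [[0,0,0.035],[0,0,0],0.45]
    - [[0,0,0],[0,0,0],0.45]

```text
time_s: 19.9
eef_pos: [658.7, 250.4, 44.1]
ee_rot: [-0.0, 0.927, 0.374, -0.001]
force: [0.4, -0.2, 1.0]
grip_width: 0.453
grip_force: 0.0
```

Emit:
servo_tool:
  deltas:
    - [[0,0,0],[0,0,0],0.3]
    - [[0,0,0],[0,0,0],0.2]
    - [[0,0,0],[0,0,0],0.05]
    - [[0,0,0],[0,0,0],0.05]
    - [[0,0,0],[0,0,0],0.05]
    - [[0,0,0],[0,0,0],0.05]

```text
time_s: 20.5
eef_pos: [659.4, 251.0, 45.7]
ee_rot: [0.0, 0.927, 0.374, 0.001]
force: [-0.5, -0.6, 5.7]
grip_width: 0.155
grip_force: 49.8
```

Emit:
servo_tool:
  deltas:
    - [[0,0,-0.05],[0,0,0],0.05]
    - [[0,0,-0.1],[0,0,0],0.05]
    - [[0,0,-0.15],[0,0,0],0.05]
    - [[0,0,-0.15],[0,0,0],0.05]
    - [[0,0,-0.15],[0,0,0],0.05]
    - [[0,0,0],[0,0,0],0.05]

```text
time_s: 21.1
eef_pos: [660.2, 251.3, 169.6]
ee_rot: [0.001, 0.927, 0.374, 0.004]
force: [0.6, -0.4, -0.8]
grip_width: 0.154
grip_force: 48.9
```

Run:
```python
from h import *
go(487.5,-164.5,140,-4.5)
```

```text
at [660.2 251.3 169.6] yaw 44.0 q [0.2  0.77 0.93 0.   1.43 1.  ] F [ 0.6 -0.4 -0.8] grip 0.154 48.9 t 21.1
turn 0.539 shift -0.698 2.14 0.148
```

Emit:
servo_tool:
  deltas:
    - [[0,0,0],[0,0,0.09],0.05]
    - [[0,0,0],[0,0,0.09],0.05]
    - [[0,0,0],[0,0,0.09],0.05]
    - [[0,0,0],[0,0,0.09],0.05]
    - [[0,0,0],[0,0,0.09],0.05]
    - [[0,0,0],[0,0,0.09],0.05]
    - [[-0.03,0.1,0],[0,0,0],0.05]
    - [[-0.06,0.18,0],[0,0,0],0.05]

```text
time_s: 21.9
eef_pos: [635.6, 197.3, 162.5]
ee_rot: [-0.0, 0.999, -0.039, -0.001]
force: [0.8, -0.0, -1.2]
grip_width: 0.152
grip_force: 48.9
```

Emit:
servo_tool:
  deltas:
    - [[-0.06,0.18,0],[0,0,0],0.05]
    - [[-0.06,0.18,0],[0,0,0],0.05]
    - [[-0.06,0.18,0],[0,0,0],0.05]
    - [[-0.06,0.18,0],[0,0,0],0.05]
    - [[-0.06,0.18,0],[0,0,0],0.05]
    - [[-0.06,0.18,0],[0,0,0],0.05]
    - [[-0.06,0.18,0],[0,0,0],0.05]
    - [[-0.06,0.18,0],[0,0,0],0.05]

```text
time_s: 22.7
eef_pos: [516.0, -83.8, 163.5]
ee_rot: [-0.0, 0.999, -0.04, -0.001]
force: [1.2, -0.3, -1.7]
grip_width: 0.155
grip_force: 48.9
```

Emit:
servo_tool:
  deltas:
    - [[-0.06,0.18,0],[0,0,0],0.05]
    - [[-0.06,0.18,0],[0,0,0],0.05]
    - [[-0.03,0.08,0],[0,0,0],0.05]
    - [[0,0,0],[0,0,0],0.05]
    - [[0,0,0],[0,0,0],0.05]

```text
time_s: 23.2
eef_pos: [480.1, -167.6, 163.8]
ee_rot: [-0.0, 0.999, -0.041, -0.0]
force: [0.4, -1.2, -1.8]
grip_width: 0.154
grip_force: 49.0
```

Run:
```python
from h import *
go(487.5,-164.5,140,-4.5)
T=optics.capture("top"); S=optics.capture("scene")
cv2.imwrite("pics/g4.png",np.hstack([cv2.resize(T[140:260,370:490],(400,400)),cv2.resize(S[100:200,320:420],(400,400),interpolation=cv2.INTER_CUBIC)]))
p=telemetry.sense()["eef_pos"]; 
for z in(-40,-10):
  a=np.radians(-4.7); R=np.array([[np.cos(a),-np.sin(a)],[np.sin(a),np.cos(a)]]); q=np.array([[32,35],[-32,35],[-32,-35],[32,-35]])@R.T
  print(((proj("scene",np.c_[q+p[:2],[p[2]+z]*4])-[320,100])*4+[400,0]).round(0).tolist())
```

```text
at [ 480.1 -167.6  163.8] yaw -4.7 q [-0.57  0.34  1.64  0.    1.16  1.09] F [ 0.4 -1.2 -1.8] grip 0.154 49.0 t 23.2
turn -0.002 shift 0.036 -0.018 0.119
[[561.0, 168.0], [651.0, 198.0], [704.0, 151.0], [616.0, 123.0]]
[[563.0, 126.0], [654.0, 155.0], [708.0, 109.0], [619.0, 82.0]]
```

View pics/g4.png

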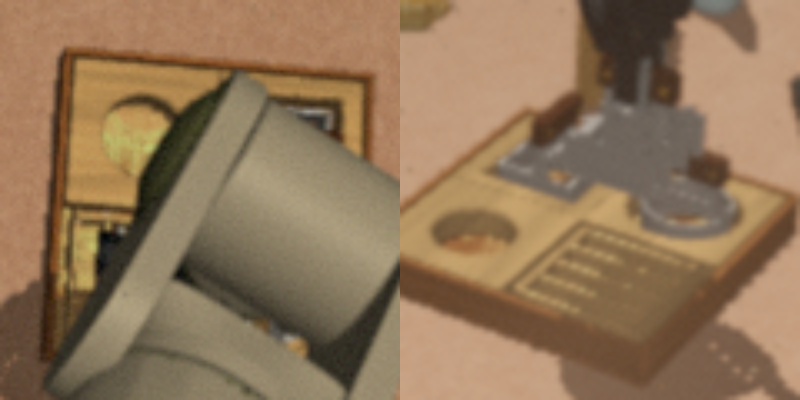

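The strip cutter hangs with its outline where computed: blade corners near (562,165), (653,196), (705,150). Both earlier cutters sit sunk in their wells. I check the guard centre from both views before lowering.

Run:
```python
from h import *
T=cv2.imread("pics/top0.png"); S=cv2.imread("pics/scene0.png")
st=lambda p:np.array(p,float)/6+[299.6,119.6]
tt=lambda p:np.array(p,float)/4.8+[369.6,144.6]
Q=onz("scene",st([[390,213],[592,280],[487,393],[282,313]]),34); P=onz("top",tt([[98,275],[300,290],[290,492],[75,480]]),34)
print(Q.round(0).tolist(),Q.mean(0).round(1)); print(P.round(0).tolist(),P.mean(0).round(1))
# brightness profile across the fins, at z=34, in the tray frame about (487.5,-164.5), scene and top
a=np.radians(-4.5); ex=np.array([np.cos(a),np.sin(a)]); ey=np.array([-np.sin(a),np.cos(a)])
vs=np.arange(-56,57,2.)
for n,I in(("scene",S),("top",T)):
    g=cv2.cvtColor(I,cv2.COLOR_BGR2GRAY).astype(np.float32); acc=0
    for u in np.arange(-25,26,5):
        W=np.array([487.5,-164.5])+u*ex+vs[:,None]*ey; p=proj(n,np.c_[W,0*vs+34]).astype(np.float32)
        acc=acc+cv2.remap(g,p[:,0],p[:,1],cv2.INTER_CUBIC).ravel()/11
    print(n,[(int(v),int(b)) for v,b in zip(vs,acc)])
```

```text
[[538.0, -216.0, 34.0], [435.0, -210.0, 34.0], [440.0, -107.0, 34.0], [543.0, -118.0, 34.0]] [ 489.  -163.1   34. ]
[[542.0, -119.0, 34.0], [535.0, -219.0, 34.0], [435.0, -212.0, 34.0], [440.0, -106.0, 34.0]] [ 488.  -164.1   34. ]
scene [(-56, 155), (-54, 147), (-52, 136), (-50, 126), (-48, 121), (-46, 123), (-44, 131), (-42, 136), (-40, 134), (-38, 127), (-36, 119), (-34, 111), (-32, 107), (-30, 106), (-28, 108), (-26, 113), (-24, 121), (-22, 130), (-20, 135), (-18, 133), (-16, 125), (-14, 117), (-12, 110), (-10, 107), (-8, 107), (-6, 109), (-4, 114), (-2, 122), (0, 131), (2, 137), (4, 135), (6, 126), (8, 117), (10, 111), (12, 107), (14, 106), (16, 108), (18, 113), (20, 122), (22, 131), (24, 137), (26, 135), (28, 126), (30, 117), (32, 111), (34, 107), (36, 107), (38, 109), (40, 114), (42, 123), (44, 132), (46, 138), (48, 135), (50, 126), (52, 117), (54, 113), (56, 111)]
top [(-56, 142), (-54, 103), (-52, 62), (-50, 59), (-48, 99), (-46, 139), (-44, 137), (-42, 96), (-40, 62), (-38, 77), (-36, 122), (-34, 150), (-32, 158), (-30, 162), (-28, 161), (-26, 156), (-24, 154), (-22, 132), (-20, 86), (-18, 61), (-16, 89), (-14, 137), (-12, 162), (-10, 167), (-8, 165), (-6, 163), (-4, 160), (-2, 155), (0, 134), (2, 83), (4, 63), (6, 100), (8, 147), (10, 163), (12, 163), (14, 161), (16, 159), (18, 153), (20, 153), (22, 133), (24, 77), (26, 68), (28, 112), (30, 154), (32, 163), (34, 160), (36, 157), (38, 156), (40, 150), (42, 149), (44, 123), (46, 79), (48, 89), (50, 132), (52, 144), (54, 118), (56, 94)]
```

Emit:
servo_tool:
  deltas:
    - [[0.038,-0.022,0.1],[0,0,0],0.05]
    - [[0,0,0.1],[0,0,0],0.05]
    - [[0,0,0.08],[0,0,0],0.05]
    - [[0,0,0],[0,0,0],0.05]
    - [[0,0,0],[0,0,0],0.05]

```text
time_s: 23.8
eef_pos: [488.6, -163.7, 108.7]
ee_rot: [0.0, 0.999, -0.04, 0.0]
force: [0.2, -0.0, -1.1]
grip_width: 0.156
grip_force: 48.9
```

Run:
```python
from h import *
go(488,-163.7,60,-4.5)
```

```text
at [ 488.6 -163.7  108.7] yaw -4.6 q [-0.55  0.42  1.68  0.    1.03  1.1 ] F [ 0.2 -0.  -1.1] grip 0.156 48.9 t 23.8
turn -0.001 shift -0.003 0.0 0.243
```

Emit:
servo_tool:
  deltas:
    - [[0,0,0.06],[0,0,0],0.05]
    - [[0,0,0.06],[0,0,0],0.05]
    - [[0,0,0.03],[0,0,0],0.05]
    - [[0,0,0.03],[0,0,0],0.05]
    - [[0,0,0],[0,0,0],0.05]

```text
time_s: 24.3
eef_pos: [487.9, -164.1, 71.5]
ee_rot: [-0.0, 0.999, -0.041, -0.001]
force: [0.3, -0.1, -0.6]
grip_width: 0.158
grip_force: 49.0
```

Emit:
servo_tool:
  deltas:
    - [[0,0,0.02],[0,0,0],0.05]
    - [[0,0,0.02],[0,0,0],0.05]
    - [[0,0,0.01],[0,0,0],0.05]
    - [[0,0,0],[0,0,0],0.05]

```text
time_s: 24.7
eef_pos: [488.1, -164.2, 62.1]
ee_rot: [-0.0, 0.999, -0.041, -0.0]
force: [0.4, -0.3, -1.9]
grip_width: 0.153
grip_force: 49.0
```

Past the fin tops without contact. Going on down.

Emit:
servo_tool:
  deltas:
    - [[0,0,0.015],[0,0,0],0.05]
    - [[0,0,0.015],[0,0,0],0.05]
    - [[0,0,0],[0,0,0],0.05]

```text
time_s: 25.0
eef_pos: [488.0, -164.2, 55.9]
ee_rot: [-0.0, 0.999, -0.041, -0.0]
force: [0.1, -1.0, -1.3]
grip_width: 0.154
grip_force: 49.0
```

Emit:
servo_tool:
  deltas:
    - [[0,0,0.01],[0,0,0],0.05]
    - [[0,0,0.005],[0,0,0],0.05]
    - [[0,0,0],[0,0,0],0.05]

```text
time_s: 25.3
eef_pos: [488.2, -164.2, 53.2]
ee_rot: [-0.0, 0.999, -0.04, -0.0]
force: [0.5, 0.2, -1.2]
grip_width: 0.156
grip_force: 49.0
```

Emit:
servo_tool:
  deltas:
    - [[0,0,0.01],[0,0,0],0.05]
    - [[0,0,0.003],[0,0,0],0.05]
    - [[0,0,0],[0,0,0],0.05]

```text
time_s: 25.6
eef_pos: [488.4, -164.4, 51.7]
ee_rot: [0.0, 0.999, -0.04, 0.0]
force: [-4.2, 2.7, 9.8]
grip_width: 0.151
grip_force: 50.7
```

Emit:
servo_tool:
  deltas:
    - [[0,0,-0.005],[0,0,0],0.2]
    - [[0,0,0],[0,0,0],0.35]
    - [[0,0,0],[0,0,0],0.4]
    - [[0,0,0],[0,0,0],0.4]
    - [[0,0,-0.1],[0,0,0],0.4]
    - [[0,0,-0.15],[0,0,0],0.4]
    - [[0,0,-0.15],[0,0,0],0.5]
    - [[0,0,-0.15],[0,0,0],0.75]

```text
time_s: 26.4
eef_pos: [488.1, -164.2, 162.8]
ee_rot: [-0.0, 0.999, -0.04, -0.0]
force: [0.0, -0.5, -0.6]
grip_width: 0.654
grip_force: 0.0
```

Run:
```python
from h import *
go(424,119,33,-4.6)
T=optics.capture("top"); S=optics.capture("scene")
cv2.imwrite("pics/g5.png",np.hstack([cv2.resize(S[120:200,300:430],(488,300)),cv2.resize(S[200:270,310:380],(300,300),interpolation=cv2.INTER_CUBIC)]))
```

```text
at [ 488.1 -164.2  162.8] yaw -4.6 q [-0.55  0.36  1.63  0.    1.16  1.1 ] F [ 0.  -0.5 -0.6] grip 0.654 0.0 t 26.4
turn -0.0 shift -0.433 -1.385 0.649
```

View pics/g5.png

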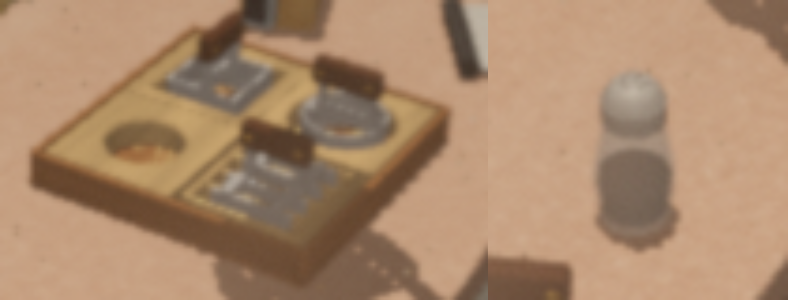

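All three cutters sit level and sunk in the tray. The shaker in the scene crop has its axis at column 634, cap centre at row 105 and base front edge at about row 243.

Run:
```python
from h import *
f=lambda p:[(p[0]-488)/4.286+310-.4,200-.4+p[1]/4.286]
print(onz("scene",[f((634,243))],0).round(1))
for c in((424,119),(424,121),(427,119),(421,119)):
  a=np.linspace(0,6.28,90); P=proj("scene",np.c_[c[0]+22*np.cos(a),c[1]+22*np.sin(a),0*a]); P2=proj("scene",np.c_[c[0]+17*np.cos(a),c[1]+17*np.sin(a),0*a+74]); 
  g=lambda P:((P+.4-[310,200])*4.286+[488,0]).round(0); t=proj("top",[[*c,76]]); print(c,g(P.min(0)),g(P.max(0)),g(P2.min(0)),g(P2.max(0)),t.round(1))
T=cv2.imread("pics/top0.png").astype(int); m=(abs(T[...,2]-T[...,0])<35)&(T.sum(2)>330); m[:235]=0;m[270:]=0;m[:,:272]=0;m[:,306:]=0
ys,xs=np.where(m); print(len(xs),xs.mean(),ys.mean())
```

```text
[[416.1 137.9   0. ]]
(424, 119) [595. 188.] [679. 245.] [607.  87.] [675. 130.] [[287.8 249.8]]
(424, 121) [594. 190.] [678. 248.] [605.  89.] [673. 132.] [[286.9 249.8]]
(427, 119) [590. 186.] [674. 243.] [602.  85.] [669. 128.] [[287.9 248.5]]
(421, 119) [600. 190.] [684. 247.] [613.  89.] [680. 132.] [[287.8 251.2]]
117 287.05128205128204 248.5042735042735
```

Emit:
servo_tool:
  deltas:
    - [[-0.05,-0.16,0],[0,0,0],0.75]
    - [[-0.05,-0.16,0],[0,0,0],0.75]
    - [[-0.05,-0.16,0],[0,0,0],0.75]
    - [[-0.05,-0.16,0],[0,0,0],0.75]
    - [[-0.05,-0.16,0],[0,0,0],0.75]
    - [[-0.05,-0.16,0],[0,0,0],0.75]
    - [[-0.05,-0.16,0],[0,0,0],0.75]
    - [[-0.05,-0.16,0],[0,0,0],0.75]

```text
time_s: 27.3
eef_pos: [428.5, 98.6, 161.0]
ee_rot: [-0.0, 0.999, -0.041, -0.0]
force: [0.9, -0.6, -0.4]
grip_width: 0.75
grip_force: 0.0
```

Run:
```python
from h import *
go(427,120,33,-4.6)
```

```text
at [428.5  98.6 161. ] yaw -4.7 q [-0.04  0.2   1.84  0.    1.1   1.61] F [ 0.9 -0.6 -0.4] grip 0.75 0.0 t 27.3
turn -0.001 shift -0.016 -0.106 0.64
```

Emit:
servo_tool:
  deltas:
    - [[-0.016,-0.1,0],[0,0,0],0.75]
    - [[0,0,0],[0,0,0],0.75]
    - [[0,0,0],[0,0,0],0.75]

```text
time_s: 27.6
eef_pos: [427.5, 117.3, 161.2]
ee_rot: [0.0, 0.999, -0.04, -0.0]
force: [-0.1, 0.3, -0.4]
grip_width: 0.75
grip_force: 0.0
```

Run:
```python
from h import *
go(427,120,33,-4.6)
```

```text
at [427.5 117.3 161.2] yaw -4.6 q [ 0.    0.21  1.83 -0.    1.1   1.65] F [-0.1  0.3 -0.4] grip 0.75 0.0 t 27.6
turn 0.0 shift -0.004 -0.013 0.641
```

Emit:
servo_tool:
  deltas:
    - [[0,-0.013,0.1],[0,0,0],0.75]
    - [[0,0,0.13],[0,0,0],0.75]
    - [[0,0,0.13],[0,0,0],0.75]
    - [[0,0,0.13],[0,0,0],0.75]
    - [[0,0,0.1],[0,0,0],0.75]
    - [[0,0,0.05],[0,0,0],0.75]
    - [[0,0,0],[0,0,0],0.75]

```text
time_s: 28.3
eef_pos: [427.5, 119.4, 32.8]
ee_rot: [0.0, 0.999, -0.041, -0.001]
force: [-0.2, -0.4, -0.6]
grip_width: 0.751
grip_force: 0.0
```

Emit:
servo_tool:
  deltas:
    - [[0,0,0],[0,0,0],0.65]
    - [[0,0,0],[0,0,0],0.58]
    - [[0,0,0],[0,0,0],0.52]
    - [[0,0,0],[0,0,0],0.45]
    - [[0,0,0],[0,0,0],0.4]
    - [[0,0,0],[0,0,0],0.4]
    - [[0,0,0],[0,0,0],0.4]
  squeeze: 30

```text
time_s: 29.0
eef_pos: [428.4, 120.1, 34.5]
ee_rot: [0.0, 0.999, -0.04, 0.001]
force: [-1.3, -1.8, 6.6]
grip_width: 0.443
grip_force: 29.4
```

Emit:
servo_tool:
  deltas:
    - [[0,0,-0.03],[0,0,0],0.4]
    - [[0,0,-0.05],[0,0,0],0.4]
    - [[0,0,-0.1],[0,0,0],0.4]
    - [[0,0,-0.1],[0,0,0],0.4]
    - [[0,0,-0.1],[0,0,0],0.4]
    - [[0,0,0],[0,0,0],0.4]
    - [[0,0,0],[0,0,0],0.4]

```text
time_s: 29.7
eef_pos: [427.8, 120.2, 109.8]
ee_rot: [-0.0, 0.999, -0.04, 0.0]
force: [-0.1, -0.0, -2.0]
grip_width: 0.444
grip_force: 30.0
```

Run:
```python
from h import *
go(595,-172.5,110,-4.6)
S=optics.capture("scene")
cv2.imwrite("pics/g6.png",cv2.resize(S[140:280,290:430],(600,600),interpolation=cv2.INTER_CUBIC))
p=telemetry.sense()["eef_pos"]
print(((proj("scene",[[p[0],p[1],p[2]+z] for z in (-33,0,19,57)])-[290,140])*600/140).round(0).tolist())
```

```text
at [427.8 120.2 109.8] yaw -4.6 q [ 0.01  0.28  1.89 -0.    0.97  1.66] F [-0.1 -0.  -2. ] grip 0.444 30.0 t 29.7
turn -0.0 shift 0.951 1.392 -0.001
[[230.0, 359.0], [232.0, 308.0], [233.0, 277.0], [235.0, 214.0]]
```

View pics/g6.png

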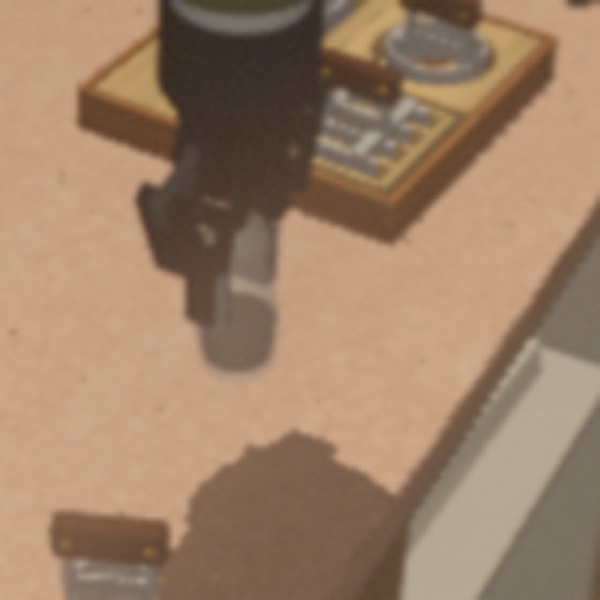

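The shaker is held upright, with its axis about 2 px right of the TCP line (roughly 4 mm toward -x). I carry it over its well and check again there.

Emit:
servo_tool:
  deltas:
    - [[0,0,-0.1],[0,0,0],0.4]
    - [[0.06,0.09,-0.1],[0,0,0],0.4]
    - [[0.11,0.16,0],[0,0,0],0.4]
    - [[0.11,0.16,0],[0,0,0],0.4]
    - [[0.11,0.16,0],[0,0,0],0.4]
    - [[0.11,0.16,0],[0,0,0],0.4]
    - [[0.11,0.16,0],[0,0,0],0.4]
    - [[0.11,0.16,0],[0,0,0],0.4]

```text
time_s: 30.55
eef_pos: [554.5, -102.2, 148.3]
ee_rot: [-0.0, 0.999, -0.041, -0.001]
force: [0.4, -0.4, -1.2]
grip_width: 0.445
grip_force: 30.2
```

Emit:
servo_tool:
  deltas:
    - [[0.11,0.16,0],[0,0,0],0.4]
    - [[0.11,0.14,0],[0,0,0],0.4]
    - [[0.03,0.04,0],[0,0,0],0.4]
    - [[0,0,0],[0,0,0],0.4]
    - [[0,0,0],[0,0,0],0.4]

```text
time_s: 31.05
eef_pos: [598.1, -171.6, 148.8]
ee_rot: [-0.001, 0.999, -0.04, -0.001]
force: [0.2, 0.7, -1.2]
grip_width: 0.445
grip_force: 30.2
```

Run:
```python
from h import *
go(599,-172.5,60,-4.6)
S=optics.capture("scene")
cv2.imwrite("pics/g7.png",cv2.resize(S[80:200,300:420],(600,600),interpolation=cv2.INTER_CUBIC))
p=telemetry.sense()["eef_pos"]; a=np.linspace(0,6.28,90)
for dx in(0,-4):
  for r in(19,22):
    P=proj("scene",np.c_[p[0]+dx+r*np.cos(a),p[1]+r*np.sin(a),0*a+p[2]-34]); print(dx,r,((P.min(0)-[300,80])*5).round(0),((P.max(0)-[300,80])*5).round(0))
```

```text
at [ 598.1 -171.6  148.8] yaw -4.6 q [-0.47  0.6   1.29  0.    1.26  1.18] F [ 0.2  0.7 -1.2] grip 0.445 30.2 t 31.1
turn -0.0 shift 0.005 0.004 0.444
0 19 [155. 237.] [227. 272.]
0 22 [149. 234.] [232. 275.]
-4 19 [162. 239.] [234. 274.]
-4 22 [156. 236.] [239. 277.]
```

View pics/g7.png

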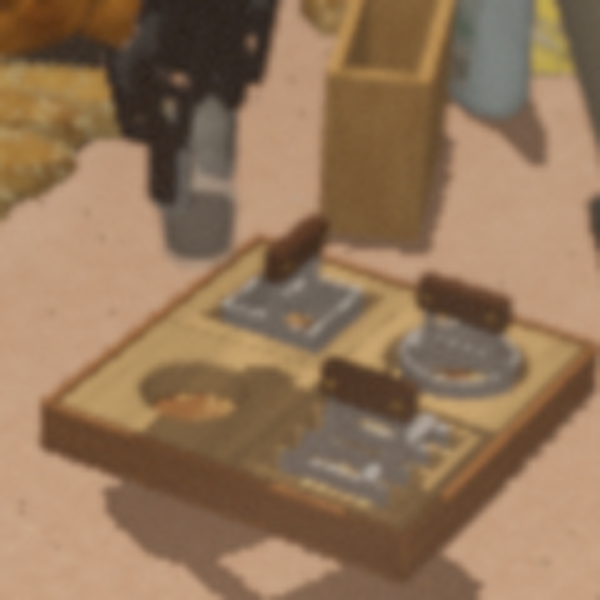

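The shaker base spans columns 167-235 with its bottom at row 260, so it is upright and about 5 mm toward -x from the TCP. I place the TCP at x≈600 and lower.

Emit:
servo_tool:
  deltas:
    - [[0.01,0.004,0.1],[0,0,0],0.4]
    - [[0,0,0.1],[0,0,0],0.4]
    - [[0,0,0.08],[0,0,0],0.4]
    - [[0,0,0.06],[0,0,0],0.4]
    - [[0,0,0.04],[0,0,0],0.4]
    - [[0,0,0],[0,0,0],0.4]

```text
time_s: 31.7
eef_pos: [600.2, -173.0, 73.0]
ee_rot: [-0.0, 0.999, -0.04, -0.001]
force: [-0.2, 0.3, -0.4]
grip_width: 0.446
grip_force: 30.2
```

Emit:
servo_tool:
  deltas:
    - [[0,0,0.02],[0,0,0],0.4]
    - [[0,0,0.02],[0,0,0],0.4]
    - [[0,0,0.02],[0,0,0],0.4]
    - [[0,0,0],[0,0,0],0.4]

```text
time_s: 32.1
eef_pos: [600.4, -173.5, 61.2]
ee_rot: [-0.0, 0.999, -0.041, -0.0]
force: [-0.2, 0.2, -0.6]
grip_width: 0.446
grip_force: 30.2
```

Emit:
servo_tool:
  deltas:
    - [[0,0,0.02],[0,0,0],0.4]
    - [[0,0,0.02],[0,0,0],0.4]
    - [[0,0,0.01],[0,0,0],0.4]
    - [[0,0,0],[0,0,0],0.4]

```text
time_s: 32.5
eef_pos: [600.5, -173.5, 51.3]
ee_rot: [-0.0, 0.999, -0.04, -0.0]
force: [0.0, -0.1, -1.3]
grip_width: 0.448
grip_force: 30.2
```

Emit:
servo_tool:
  deltas:
    - [[0,0,0.01],[0,0,0],0.4]
    - [[0,0,0.01],[0,0,0],0.4]
    - [[0,0,0],[0,0,0],0.4]

```text
time_s: 32.8
eef_pos: [600.5, -173.5, 47.4]
ee_rot: [-0.0, 0.999, -0.04, -0.0]
force: [0.2, -0.1, -0.8]
grip_width: 0.445
grip_force: 30.2
```

Emit:
servo_tool:
  deltas:
    - [[0,0,0.01],[0,0,0],0.4]
    - [[0,0,0.01],[0,0,0],0.4]
    - [[0,0,0],[0,0,0],0.4]

```text
time_s: 33.1
eef_pos: [600.5, -173.5, 43.3]
ee_rot: [-0.0, 0.999, -0.04, -0.0]
force: [-0.3, -0.3, -1.0]
grip_width: 0.442
grip_force: 30.2
```

Emit:
servo_tool:
  deltas:
    - [[0,0,0.01],[0,0,0],0.4]
    - [[0,0,0],[0,0,0],0.4]

```text
time_s: 33.3
eef_pos: [600.5, -173.5, 41.4]
ee_rot: [-0.0, 0.999, -0.04, -0.0]
force: [-0.4, 1.2, -0.4]
grip_width: 0.445
grip_force: 30.2
```

Emit:
servo_tool:
  deltas:
    - [[0,0,0.005],[0,0,0],0.4]
    - [[0,0,0],[0,0,0],0.4]

```text
time_s: 33.5
eef_pos: [600.7, -173.6, 40.8]
ee_rot: [0.0, 0.999, -0.04, 0.0]
force: [-0.1, 0.4, -1.3]
grip_width: 0.449
grip_force: 30.2
```

Emit:
servo_tool:
  deltas:
    - [[0,0,0.01],[0,0,0],0.4]
    - [[0,0,0],[0,0,0],0.4]

```text
time_s: 33.7
eef_pos: [601.2, -173.8, 40.6]
ee_rot: [0.0, 0.999, -0.04, 0.001]
force: [-4.4, 1.2, 13.0]
grip_width: 0.445
grip_force: 32.1
```

Emit:
servo_tool:
  deltas:
    - [[0,0,-0.01],[0,0,0],0.5]
    - [[0,0,0],[0,0,0],0.6]
    - [[0,0,0],[0,0,0],0.75]
    - [[0,0,0],[0,0,0],0.75]
    - [[0,0,-0.05],[0,0,0],0.75]
    - [[0,0,-0.15],[0,0,0],0.75]
    - [[0,0,-0.15],[0,0,0],0.75]
    - [[0,0,-0.15],[0,0,0],0.75]

```text
time_s: 34.5
eef_pos: [600.6, -173.6, 142.6]
ee_rot: [0.0, 0.999, -0.041, 0.0]
force: [-0.1, 0.1, -0.2]
grip_width: 0.751
grip_force: 0.0
```

Emit:
servo_tool:
  deltas:
    - [[0,0,-0.15],[0,0,0],0.75]
    - [[0,-0.15,-0.1],[0,0,0],0.75]
    - [[-0.02,-0.2,0],[0,0,0],0.75]
    - [[-0.02,-0.2,0],[0,0,0],0.75]
    - [[-0.02,-0.2,0],[0,0,0],0.75]
    - [[-0.02,-0.2,0],[0,0,0],0.75]
    - [[0,0,0],[0,0,0],0.75]
    - [[0,0,0],[0,0,0],0.75]

```text
time_s: 35.3
eef_pos: [600.1, 17.5, 191.3]
ee_rot: [0.0, 0.999, -0.04, 0.0]
force: [-0.3, -1.0, -0.5]
grip_width: 0.748
grip_force: 0.0
```

Run:
```python
from h import *
T=optics.capture("top"); S=optics.capture("scene")
cv2.imwrite("pics/g8.png",np.hstack([cv2.resize(T[140:260,370:490],(400,400)),cv2.resize(S[110:210,300:430],(400,308)).copy() if 0 else cv2.resize(S[90:210,305:425],(400,400),interpolation=cv2.INTER_CUBIC)]))
```

```text
(no output)
```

View pics/g8.png

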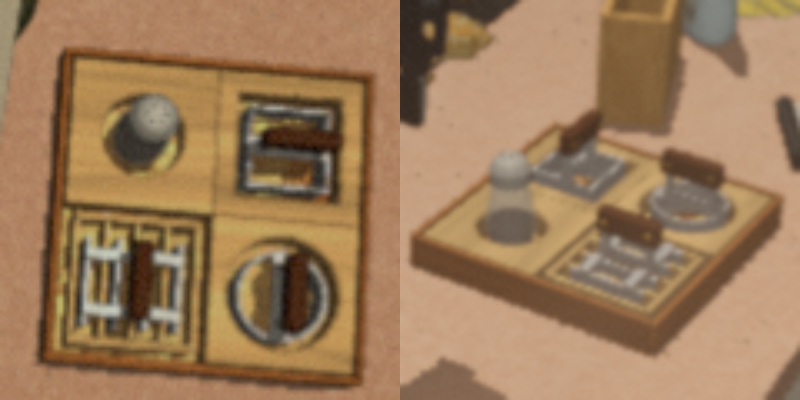

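All four are standing fully down: round (283,295), square (293,150), strip cutter with its blades between the fins (135,283), and shaker upright in its well (150,118). The gripper is clear, so I'm handing in.

```bash
python3 -c "
from rig import ctrl
print(ctrl.finish_job())"
```

```text
the job is handed in; nothing more can be done
None
```

The large round cutter, square cutter, four-blade strip cutter and shaker are all fully down in their tray inserts, the two look-alikes were left where they were, and the job is handed in at about 35 s.

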